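# Re-zero a coffee grinder and set it five clicks coarse

## Task

The coffee grinder has just been cleaned and put back together with its handle clamped on at random, so nobody knows where its zero is. Push the handle of the grind collar gently clockwise, seen from above (finer), until the burrs touch and it comes to a dead stop; from there push it back anticlockwise by exactly five clicks, and then push the red knob of the lock bolt fully in towards the collar so that the setting is locked. Leave everything else standing where it is.

Things in the scene. Friction and masses are not known exactly. Their poses are not given: they have to be found in the camera images.
- grinder_axis (a point): Point on the grinder's vertical axis at the top of its white head, 262 mm above the worktop. The grinder is a fixed white pillar, 106 mm across at the head, on a dark foot; z is up and -x points out over its black chute, roughly towards the robot.
- collar_centre (a point): Centre of the top face of the grind collar, 300 mm up: a knurled ring 99 mm across on the head that only turns about the grinder's axis. Anticlockwise from above is coarser. It has a hard stop at the finest end (burrs touch; this is also a detent rest), then nine clicks, 10 degrees each, to a second hard stop. Axes as the grinder's; they do not turn with the collar.
- detent_plunger (a point): Spring plunger at the back of the head that holds the collar in each detent. At the handle's grip the push needed climbs to about 6 to 9 N early in a click and falls to nothing half-way, where the collar jumps on by itself into the next detent: one burst of force is one click, 15 mm of travel at the grip. At a stop the push climbs without end.
- handle_grip (a point): Centre of the handle's black upright grip, 85 mm from the axis, 299 mm up: 38 mm long radially, 13 mm thick, 34 mm high, free air beside and below. -x points outward along the handle, z up. Clamped to the collar, turns with it. Its bearing at the finest stop varies from start to start, on the front left half; the clicks sweep it from there rightwards across the front.
- bolt_knob (a point): Centre of the lock bolt's red upright knob, a round post 17 mm across on the right of the head, its centre 299 mm and its top 314 mm up. It slides radially only: 92 mm from the axis when locked, 101 to 102 mm when open. +x points radially outward, z up. The guide behind it ends 84 mm from the axis.
- lock_bolt (a joint): Slide of the lock bolt, m: 0 is fully in (its tooth stands in a notch of the collar, which cannot turn), 0.010 fully out. It starts open, takes about 3 to 4 N to slide and stays where it is left. The tooth enters only when the collar rests in a detent; otherwise it jams at about 0.005.
- burr_top (a point): Centre of the top of the steel burr carrier inside the collar; the collar's thread lifts it 0.15 mm a click: 286.0 mm above the worktop when the burrs touch, 286.75 mm at five clicks. The result is judged by it, but it is finer than the position readings (1.5 mm) can show.
- hopper: bean hopper, brown see-through funnel with black rims, 129 mm across and 135 mm high, stood upside down on its wide mouth beside the grinder; origin at the centre of its underside
- brush: cleaning brush, 170 mm long, lying on the worktop on the right; origin on its underside near the middle
- spare_mug: navy mug, 81 mm across and 81 mm high, on the right of the grinder; origin on its underside
- biscuit_bowl: white bowl with biscuits, 118 mm across, 52 mm high, at the right; origin at the centre of its underside
- notebook: blue notebook, 148 x 109 x 14 mm, lying at the left end; origin on its underside

How it is judged:
By the outcome, as a careful person would: the job done as asked, in the order asked, and still so for the second after the job is handed in, with the robot touching nothing.
It also fails if it takes over 72 s, if anything falls off the work surface, if the arm or the gripper's body presses on something with over 40 N, if the wrist force passes 120 N, or if a joint passes its speed limit or range.

## Robot

A 6-joint arm with a two-finger parallel gripper is mounted at the origin on a cart in front of the work surface, level with it; the furniture and walls round the work are solid. World frame = base frame: x ahead of the robot, y to its left, z up, the work surface at z = 0. Lengths are in m, angles in rad, forces in N, time in s.
With the tool pointing down it reaches from about 0.35 to 0.975 m from the base axis. Payload 4.9 kg.
Tool frame: the origin (TCP) lies on the centre line of the jaws, within the pads' length; the fingertips stand 8 mm ahead of it and the grasp point (between the pads) lies 11 mm behind it; z points along the fingers, y is the direction in which the jaws open and shut (so a half turn about z gives the same grasp; the last joint's range is limited). The gripper opens to 85 mm and grips with 20 to 120 N. Pads are 22 mm wide; open, the fingers measure 114 mm over their backs; the gripper's body (76 mm by 85 mm) begins 54 mm behind the grasp point. The pads swing forward as they close: fully open they stand 13 mm farther back than shut.
Start: joints at [1.109, 0.053, 1.613, -0, 1.476, -0.119], TCP at [0.21, 0.589, 0.239] pointing down, gripper open.
Joint ranges: [-3.01, 3.01], [-1.01, 2.22], [0.06, 2.58], [-1.02, 4.17], [0.09, 2.62], [-3.14, 3.14]. Speed limits (rad/s): [2.57, 2.57, 3.14, 3.14, 3.14, 3.14].

## Interface

Orientations are given as a unit quaternion [w, x, y, z].
In Python, from plant import ctrl, imaging, order gives the robot as it stands. Calls block until the motion is done:
- ctrl.move_to(position, orientation): joint-space move of the TCP to a pose.
- ctrl.move_linear(position, max_speed=0.15, ori=None): straight line of the TCP; ori=None keeps the orientation; max_speed is the mean speed in m/s.
- ctrl.goto_joints(angles): joint-space move.
- ctrl.set_gripper(opening): finger opening in m; the grip force is fixed at half the most; returns when the fingers have stopped.
- ctrl.wait(seconds).
- ctrl.inverse_kinematics(position, orientation): joint angles nearest the present ones, or None.
- ctrl.read_state(): the state.
- imaging.grab_frame(name): name is "side" or "top" or "wrist"; returns a dict with "frame" (400x640x3 uint8, red, green, blue), "intrinsics" (3x3 intrinsics, pixels), "T" (4x4, takes a point from camera to world coordinates). Camera axes: x right, y down, z forward; pixel columns grow to the right and rows downward; lengths in m; the calibration is good to about 2 mm. A picture is of the moment at which its call begins. There is no depth.
A pose or a line that the arm cannot do raises ctrl.IKError and nothing moves.
- order.close_job(): hands the job in, once; it reports no verdict.
The state is a dict: "clock": time; "joints": joint angles; "dq": joint speeds; "joint_torque": joint torques, N m; "ee_pos": TCP position; "tcp_rot": TCP orientation; "force": force on the tool from outside, world axes, zero at the start; "wrist_torque": the same for the moment, N m; "gripper_width": finger opening in m.
Only numpy, scipy, OpenCV 4.12 (cv2) and the standard library are available. Lean on these libraries where they do the work, as an engineer would, in place of code of your own. Each camera call takes 0.05 s, during which the arm holds its last target. There are 200 camera calls.

## Working session

There is one attempt and no reset: what is moved stays moved. The work goes in short steps, each a Python script; the robot and the scene stay as the last script left them, time stands still between calls to the robot, and variables do not carry over. Pictures are saved under pics/ and viewed, about 8 in all and at most 12, crops included, and the job is handed in when it is done.

```bash
ls; mkdir -p pics
python3 - <<'E'
from plant import ctrl, imaging
import cv2,numpy as np
for n in ("side","top"):
    f=imaging.grab_frame(n); cv2.imwrite(f"pics/{n}0.png",f["frame"][:,:,::-1]); print(n,f["intrinsics"].tolist(),f["T"].round(4).tolist())
s=ctrl.read_state(); print(s)
E
```

```text
pics
side [[509.7134537062137, 0.0, 324.20052444910294], [0.0, 509.7134537062137, 204.74669736794743], [0.0, 0.0, 1.0]] [[0.768, -0.3653, 0.526, -0.6663], [-0.6401, -0.4135, 0.6475, -1.4217], [-0.019, -0.834, -0.5514, 1.3919], [0.0, 0.0, 0.0, 1.0]]
top [[429.6945703097458, 0.0, 319.02731419311385], [0.0, 429.6945703097458, 205.17953589482744], [0.0, 0.0, 1.0]] [[0.0197, -0.9842, 0.176, 0.2163], [-0.9962, -0.0044, 0.0867, -0.1456], [-0.0845, -0.1771, -0.9806, 1.8502], [0.0, 0.0, 0.0, 1.0]]
{'clock': 0.1, 'joints': array([ 1.10901516e+00,  5.32811271e-02,  1.61416295e+00,  1.16506970e-05,
        1.47601678e+00, -1.18981161e-01]), 'dq': array([ 0.00144536, -0.00100666, -0.00364369,  0.00106102, -0.00369443,
        0.00126593]), 'joint_torque': array([ 5.31807609e-05, -3.94900882e+01, -3.71364641e+01, -1.30934059e-04,
        3.90463712e-03,  2.34780020e-05]), 'ee_pos': array([0.20981472, 0.58814008, 0.23818824]), 'tcp_rot': array([-2.73005777e-04,  1.70562479e-01,  9.85346420e-01, -8.93335878e-04]), 'force': array([0.93873676, 0.69507821, 0.85337381]), 'wrist_torque': array([ 0.03632482,  0.00231965, -0.02444918]), 'gripper_width': 0.08513201847305962}
```

View pics/top0.png

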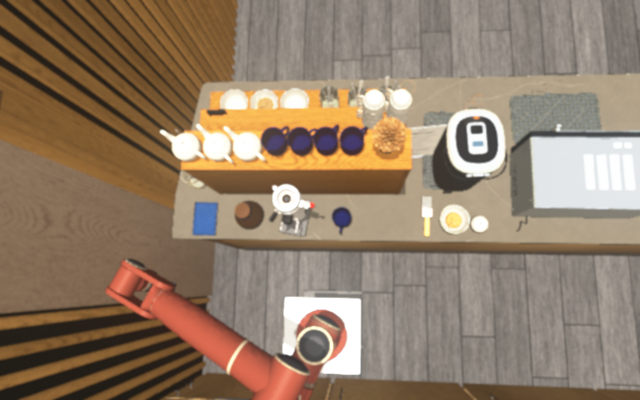

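View pics/side0.png

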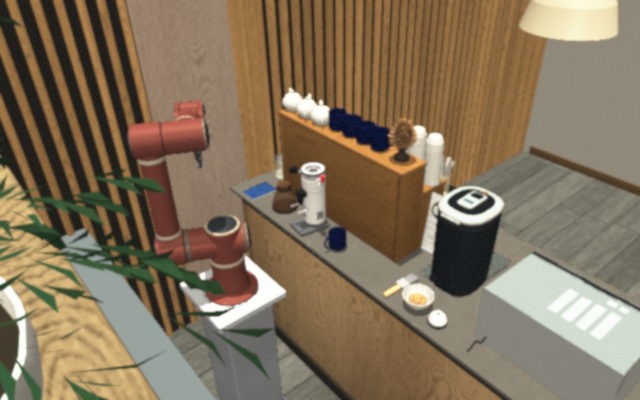

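The top view shows the grinder head at about (287,199), with the red knob near (312,206). In the side view the head is at about (313,170). A wooden shelf stands close behind it. Next I'll zoom in.

```bash
cat > h.py <<'E'
from plant import ctrl, imaging, order
import cv2,numpy as np
def ray(f,u,v):
    K=f["intrinsics"];T=f["T"];d=T[:3,:3]@np.linalg.solve(K,[u,v,1.]);return T[:3,3],d
def onz(f,u,v,z):
    o,d=ray(f,u,v);return o+d*(z-o[2])/d[2]
def proj(f,p):
    T=f["T"];c=T[:3,:3].T@(np.asarray(p)-T[:3,3]);q=f["intrinsics"]@c;return q[:2]/q[2]
E
python3 - <<'E'
from h import *
a=imaging.grab_frame("top");b=imaging.grab_frame("side")
A=cv2.resize(a["frame"][175:245,255:340],None,fx=7,fy=7,interpolation=cv2.INTER_CUBIC)[:,:,::-1]
B=cv2.resize(b["frame"][155:240,290:335],None,fx=490/85,fy=490/85,interpolation=cv2.INTER_CUBIC)[:,:,::-1]
cv2.imwrite("pics/z.png",np.hstack([A[:,:540],B[:490]]))
for u,v in((287,199),):print(onz(a,u,v,.3))
f=a["frame"].astype(int);m=(f[:,:,0]>120)&(f[:,:,1]<70)&(f[:,:,2]<80);m[:180]=0;m[250:]=0;m[:,:260]=0;m[:,350:]=0
v,u=np.nonzero(m);print(u.mean(),v.mean(),len(u),onz(a,u.mean(),v.mean(),.31))
E
```

```text
[0.51737178 0.11120966 0.3       ]
nan nan 0 [nan nan nan]<stdin>:8: RuntimeWarning: Mean of empty slice.
  ret = ret.dtype.type(ret / rcount)
```

View pics/z.png

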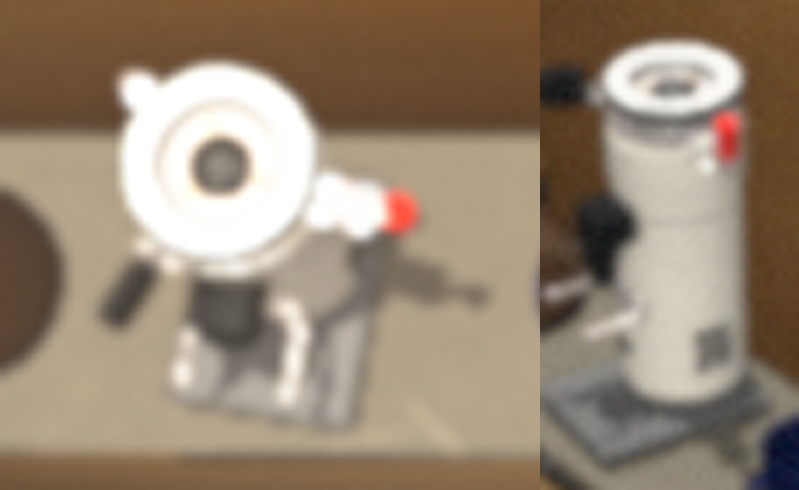

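The crop shows the collar centre at about px (286,198), the handle grip at about (273,216.5), which is front left, and the red knob at about (312,205). I'll move above it for one close wrist look.

```bash
cat >> h.py <<'E'
from scipy.spatial.transform import Rotation as Ro
def quat(psi):  # tool down, tool y at world bearing psi (rad)
    y=np.array([np.cos(psi),np.sin(psi),0]);z=np.array([0,0,-1.]);x=np.cross(y,z)
    q=Ro.from_matrix(np.c_[x,y,z]).as_quat();return q[[3,0,1,2]]
E
python3 - <<'E'
from h import *
a=imaging.grab_frame("top")
for n,u,v,z in(("C",285.8,197.8,.3),("H",273,216.4,.31),("K",311.8,205,.31),("shelfbase",287,193,0),("shelfbaseL",215,193,0)):print(n,onz(a,u,v,z).round(4))
ctrl.set_gripper(0)
p=[.44,.12,.50]
ctrl.move_to(p,quat(0.25))
w=imaging.grab_frame("wrist");print(w["T"].round(3).tolist(),w["intrinsics"][0,0])
cv2.imwrite("pics/w1.png",w["frame"][:,:,::-1])
s=ctrl.read_state();print(s["clock"],s["ee_pos"],s["joints"],s["force"],s["gripper_width"])
E
```

```text
C [0.5219 0.1159 0.3   ]
H [0.4502 0.1593 0.31  ]
K [0.4934 0.0171 0.31  ]
shelfbase [0.6028 0.1618 0.    ]
shelfbaseL [0.6021 0.4897 0.    ]
[[0.969, 0.239, 0.067, 0.422], [0.249, -0.93, -0.27, 0.19], [-0.003, 0.278, -0.961, 0.634], [0.0, 0.0, 0.0, 1.0]] 341.0070387510445
3.1583 [0.43998184 0.12057589 0.49926358] [ 1.04042931e-01 -3.64673873e-01  1.56036511e+00  1.16490485e-04
  1.94721426e+00 -1.47195609e-01] [ 0.21805589  0.06700458 -0.25358115] 0.00017353500640059826
```

View pics/w1.png

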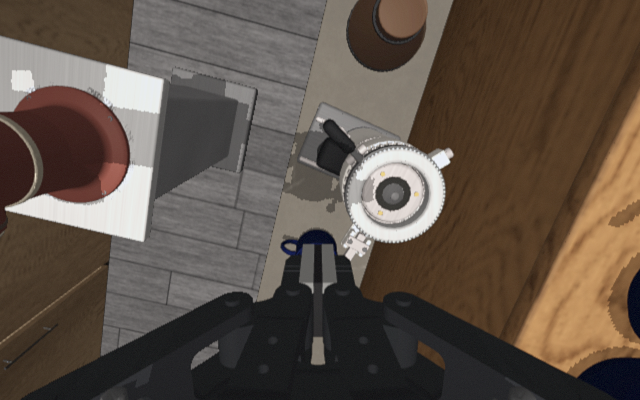

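The wrist view shows the collar centre at about (395,194), the grip at about (337,134), the chute just below the grip, and the knob hidden by the finger. I'll compare these with the top view and find the knob by colour in both fixed cameras.

Run:
```python
from h import *
w=imaging.grab_frame("wrist");a=imaging.grab_frame("top");b=imaging.grab_frame("side")
print("C",onz(w,395,194,.3),"H",onz(w,337,134,.316))
def red(f,x0,x1,y0,y1):
    h=cv2.cvtColor(f["frame"],cv2.COLOR_RGB2HSV);m=((h[:,:,0]<8)|(h[:,:,0]>172))&(h[:,:,1]>110)&(h[:,:,2]>120)
    k=np.zeros_like(m);k[y0:y1,x0:x1]=1;v,u=np.nonzero(m&k);print(len(u),u.mean(),v.mean());return u.mean(),v.mean()
def tri(p,q):
    (o1,d1),(o2,d2)=p,q
    A=np.c_[d1,-d2];t=np.linalg.lstsq(A,o2-o1,rcond=None)[0];x,y=o1+d1*t[0],o2+d2*t[1];return (x+y)/2,np.linalg.norm(x-y)
s=red(b,300,335,160,200);print("side K",onz(b,*s,.299))
try:
    t=red(a,300,325,195,215);print("top K",onz(a,*t,.314));print(tri(ray(a,*t),ray(b,*s)))
except Exception as e:print(e)
c=w["frame"][95:290,290:470];cv2.imwrite("pics/w1z.png",cv2.resize(c,None,fx=3,fy=3,interpolation=cv2.INTER_CUBIC)[:,:,::-1])
```

```text
C [0.5194056  0.12270519 0.3       ] H [0.44558765 0.16694857 0.316     ]
33 322.27272727272725 178.06060606060606
side K [0.5011021  0.02424984 0.299     ]
25 311.92 204.96
top K [0.49278431 0.0162308  0.314     ]
(array([0.49477857, 0.01700546, 0.30460974]), np.float64(0.0007421360660747905))
```

View pics/w1z.png

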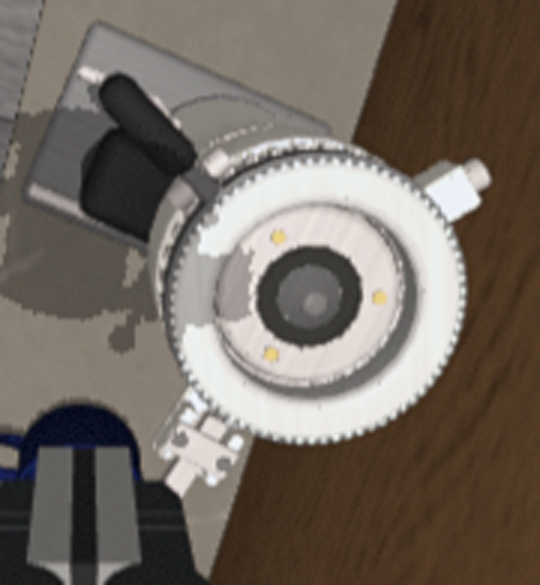

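The crop gives the collar centre at (395.3,193.7) and the grip top at (337.5,135), so the handle bearing is about 149°. Both cameras agree on that. I'll hover beside the grip on its anticlockwise side with the camera facing away from the shelf and check once more.

```bash
cat >> h.py <<'E'
C=np.array([.5205,.120]);D=np.pi/180
def ut(th): return np.array([np.cos(th*D),np.sin(th*D)]),np.array([-np.sin(th*D),np.cos(th*D)])
def fing(th,side,z=.295,d=.0175,r=.085):  # th deg handle bearing; side +1: finger on ccw side
    u,t=ut(th);return np.r_[C+r*u+side*d*t,z]
E
python3 - <<'E'
from h import *
th=157
ctrl.move_to(fing(th,1,.40),quat(th*D))
w=imaging.grab_frame("wrist")
cv2.imwrite("pics/w2.png",w["frame"][:,:,::-1])
s=ctrl.read_state();print(s["clock"],s["ee_pos"],s["joints"],w["T"][:3,3])
for n,p in(("C",[*C,.3]),("H",[*(C+.085*ut(149)[0]),.316]),("K",[.496,.019,.314]),("tip",[*s["ee_pos"][:2],s["ee_pos"][2]-.008])):print(n,proj(w,p))
a=imaging.grab_frame("top");o,d=ray(a,287,166);t=(.602-o[0])/d[0];print("shelf top z",(o+d*t)[2])
E
```

```text
5.4583 [0.43549887 0.13710689 0.40018613] [ 1.41762545e-01 -3.98864825e-01  1.74795251e+00  2.47215660e-06
  1.79218044e+00 -2.59811025e+00] [0.40732015 0.07267516 0.5345324 ]
C [200.16644784 227.05414573]
H [315.06424656 251.00317592]
K [148.63536197  76.97895478]
tip [315.58420735 261.90531671]
shelf top z 0.4520210125734192
```

View pics/w2.png

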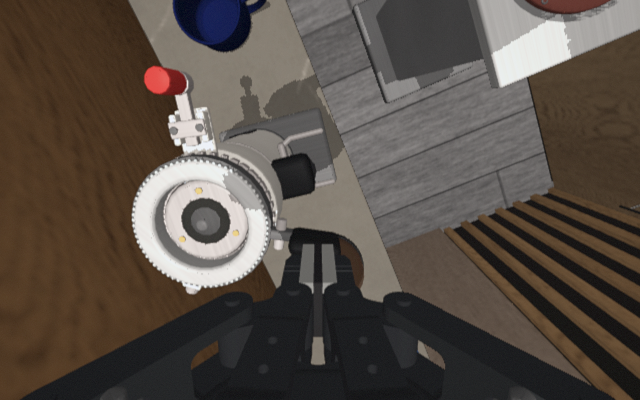

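The collar centre is at about (202,220.5) and the knob top at about (156,80), with the grip by the fingertips at about (316,240). I'll refine from these rays and start the clockwise push.

Run:
```python
from h import *
w=imaging.grab_frame("wrist")
print("C",onz(w,202,220.5,.3),"Kouter",onz(w,156,80,.314))
s=ctrl.read_state()
print(proj(w,[*s["ee_pos"][:2],.316]), proj(w,[*(fing(157,1,.316,.0065)[:2]),.316]))
```

```text
C [0.51684997 0.11603696 0.3       ] Kouter [0.49278214 0.02225675 0.314     ]
[316.12922281 210.93298958] [316.22868333 226.28420311]
```

```bash
sed -i 's/^C=np.array.*;D/C=np.array([.5185,.1185]);D/' h.py
cat >> h.py <<'E'
def sweep(th,th_end,side,psi0,step,lim,base,speed=.03,stop=None):
    "push from bearing th towards th_end on the grip; returns log of (finger bearing, push force)"
    sg=np.sign(th_end-th);log=[]
    while (th_end-th)*sg>1e-6:
        th+=sg*min(step,abs(th_end-th))
        ctrl.move_linear(fing(th,side),speed,quat((th+psi0)*D))
        s=ctrl.read_state();F=s["force"]-base;f=-sg*F[:2]@ut(th)[1]
        log.append((round(th,2),round(float(f),1)))
        if f>lim or np.linalg.norm(F)>30: print("LIMIT",F,s["ee_pos"]);break
    return th,log
E
python3 - <<'E'
from h import *
th=164
ctrl.move_linear(fing(th,1,.40),.1,quat(th*D))
ctrl.move_linear(fing(th,1),.08)
ctrl.wait(.3)
s=ctrl.read_state();b=s["force"];print(s["clock"],b,s["ee_pos"])
np.save("base.npy",b)
th,log=sweep(th,141,1,0,1.,11,b)
print(log,ctrl.read_state()["clock"])
E
```

```text
7.5917 [-1.133971    0.26323567  0.8934469 ] [0.43205098 0.12512012 0.2952248 ]
[(np.float64(163.0), -0.6), (np.float64(162.0), 0.3), (np.float64(161.0), -0.3), (np.float64(160.0), -0.6), (np.float64(159.0), 1.0), (np.float64(158.0), -0.4), (np.float64(157.0), -0.0), (np.float64(156.0), 0.0), (np.float64(155.0), -0.7), (np.float64(154.0), 0.1), (np.float64(153.0), -0.1), (np.float64(152.0), -0.3), (np.float64(151.0), 0.2), (np.float64(150.0), -0.3), (np.float64(149.0), -1.5), (np.float64(148.0), -0.3), (np.float64(147.0), -0.5), (np.float64(146.0), 2.7), (np.float64(145.0), 5.1), (np.float64(144.0), 6.3), (np.float64(143.0), 2.9), (np.float64(142.0), -1.0), (np.float64(141.0), -0.4)] 13.3417
```

Run:
```python
from h import *
th,log=sweep(141.,88,1,0,1.,12,np.load("base.npy"))
print([(float(a),b) for a,b in log],ctrl.read_state()["clock"])
```

```text
LIMIT [-13.84688671  -9.1185114    4.72921899] [0.46498733 0.18740758 0.2949686 ]
[(140.0, -0.7), (139.0, -1.1), (138.0, -0.2), (137.0, -0.6), (136.0, 2.3), (135.0, 4.8), (134.0, 7.2), (133.0, 4.0), (132.0, -0.6), (131.0, -1.1), (130.0, -1.1), (129.0, -0.9), (128.0, -1.0), (127.0, -0.2), (126.0, 1.5), (125.0, 4.4), (124.0, 6.7), (123.0, 3.9), (122.0, 0.0), (121.0, -0.7), (120.0, -0.5), (119.0, -1.1), (118.0, -0.4), (117.0, -0.2), (116.0, 3.0), (115.0, 10.3), (114.0, 16.4)] 20.0917
```

The burst pattern was three clicks and then a rise to 16 N without release, which is the dead stop. Now I'll go round to the other side and push back.

Run:
```python
from h import *
ctrl.move_linear(fing(122,1),.05,quat(122*D))
ctrl.move_linear(fing(122,1,.36),.1)
ctrl.move_linear(fing(107,-1,.36),.1,quat(107*D))
ctrl.move_linear(fing(107,-1),.08)
ctrl.wait(.3)
s=ctrl.read_state();b=s["force"];np.save("base.npy",b);print(s["clock"],b)
th,log=sweep(107.,145,-1,0,1.,13,b)
print([(float(a),c) for a,c in log],ctrl.read_state()["clock"])
```

```text
23.2667 [ 0.81167379 -0.15876208  1.02714291]
[(108.0, -1.2), (109.0, -0.9), (110.0, -0.8), (111.0, -1.0), (112.0, 0.2), (113.0, -0.2), (114.0, -0.9), (115.0, -0.9), (116.0, -0.6), (117.0, 1.8), (118.0, 4.6), (119.0, 7.7), (120.0, 4.9), (121.0, -1.4), (122.0, 0.1), (123.0, -0.7), (124.0, 0.3), (125.0, 0.5), (126.0, -1.2), (127.0, 1.5), (128.0, 4.8), (129.0, 6.9), (130.0, 5.7), (131.0, 0.1), (132.0, -1.2), (133.0, 0.1), (134.0, -1.2), (135.0, -0.5), (136.0, -0.9), (137.0, 1.1), (138.0, 5.1), (139.0, 7.3), (140.0, 6.7), (141.0, 1.1), (142.0, -0.8), (143.0, -0.2), (144.0, -1.1), (145.0, -0.2)] 32.7667
```

Three clicks so far, at 116.5, 126.5 and 136.5. Two more should come at 146.5 and 156.5, so I stop at 163, before the next contact at about 166.5.

Run:
```python
from h import *
th,log=sweep(145.,163,-1,0,1.,13,np.load("base.npy"))
print([(float(a),c) for a,c in log],ctrl.read_state()["clock"])
ctrl.move_linear(fing(155,-1),.06,quat(155*D))
ctrl.move_linear(fing(155,-1,.42),.12)
w=imaging.grab_frame("wrist")
cv2.imwrite("pics/w3.png",w["frame"][:,:,::-1])
s=ctrl.read_state();print(s["clock"],s["ee_pos"],s["joints"])
```

```text
[(146.0, 0.1), (147.0, 0.0), (148.0, 3.8), (149.0, 6.2), (150.0, 8.4), (151.0, 3.6), (152.0, -0.5), (153.0, -0.4), (154.0, -0.3), (155.0, -1.0), (156.0, 0.1), (157.0, 0.0), (158.0, 3.0), (159.0, 5.1), (160.0, 6.9), (161.0, 4.6), (162.0, -0.4), (163.0, -0.4)] 37.2667
38.8583 [0.44859445 0.17022148 0.41869663] [ 2.07399505e-01 -3.36371864e-01  1.67094811e+00  3.34391992e-06
  1.80918098e+00 -2.49786478e+00]
```

View pics/w3.png

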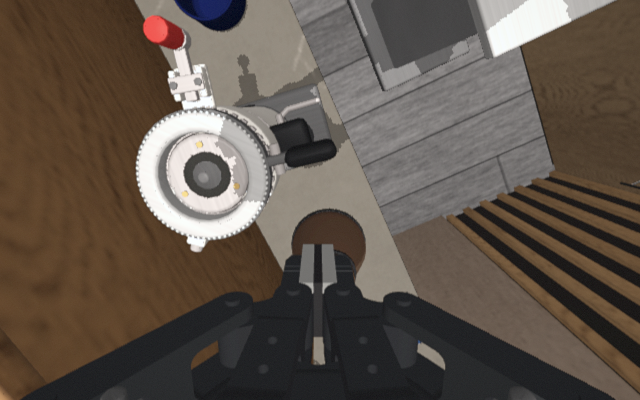

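The grip is at about (312,152), front and slightly left, and the knob top is at about (157,30). I counted exactly five bursts. Next I check the bearing numerically, then push the bolt.

Run:
```python
from h import *
w=imaging.grab_frame("wrist")
c=onz(w,203,174,.3);k=onz(w,157,29,.314);g=onz(w,312,152,.316)
for n,p in(("K",k),("H",g)):
    d=(p-c)[:2];print(n,p,np.linalg.norm(d),np.degrees(np.arctan2(d[1],d[0]))%360)
phi=255.5;u=ut(phi)[0];q=quat((phi-90)*D)
P=lambda r,z:np.r_[C+r*u,z]
ctrl.move_linear(np.r_[s0:=ctrl.read_state()["ee_pos"][:2],.44],.15)
ctrl.move_to(P(.15,.44),q)
ctrl.move_linear(P(.15,.295),.15);ctrl.wait(.3)
s=ctrl.read_state();b=s["force"];print(s["clock"],b,s["joints"])
r=.15;log=[]
while r>.098:
    r-=.001 if r<.131 else .004
    ctrl.move_linear(P(r,.295),.03)
    s=ctrl.read_state();F=s["force"]-b;f=F[:2]@u
    log.append((round(r*1e3),round(float(np.hypot(*(s["ee_pos"][:2]-C)))*1e3,1),round(float(f),1)))
    if f>14 or np.linalg.norm(F)>25:print(F);break
print(log,s["clock"])
w=imaging.grab_frame("wrist");cv2.imwrite("pics/w4.png",w["frame"][:,:,::-1])
```

```text
K [0.49144374 0.0231128  0.314     ] 0.09805978333644542 254.27017422818727
H [0.43528577 0.13535925 0.316     ] 0.08464750874194785 167.82020916218164
41.425 [ 0.25463197 -0.06800655 -0.16247792] [-2.10217782e-01 -3.26893894e-01  1.86331621e+00  9.66109951e-06
  1.60411657e+00 -3.09866008e+00]
[ -4.13841951 -15.49040406   2.01169422]
[(146, 145.8, 0.1), (142, 141.8, -0.8), (138, 137.8, 0.2), (134, 133.8, -0.3), (130, 129.8, -0.0), (129, 129.0, 0.0), (128, 128.0, 0.2), (127, 127.0, -0.0), (126, 126.0, 0.2), (125, 125.0, -0.4), (124, 123.9, 0.1), (123, 122.9, 0.8), (122, 122.0, -0.1), (121, 120.9, -0.1), (120, 119.9, -0.7), (119, 119.4, 2.7), (118, 118.2, 4.2), (117, 117.0, 2.6), (116, 115.9, 1.9), (115, 114.9, 2.4), (114, 113.9, 3.2), (113, 112.9, 2.2), (112, 111.9, 2.6), (111, 110.9, 2.5), (110, 109.9, 2.7), (109, 109.8, 6.2), (108, 109.7, 8.4), (107, 109.6, 11.9), (106, 109.5, 16.0)] 48.8417
```

View pics/w4.png

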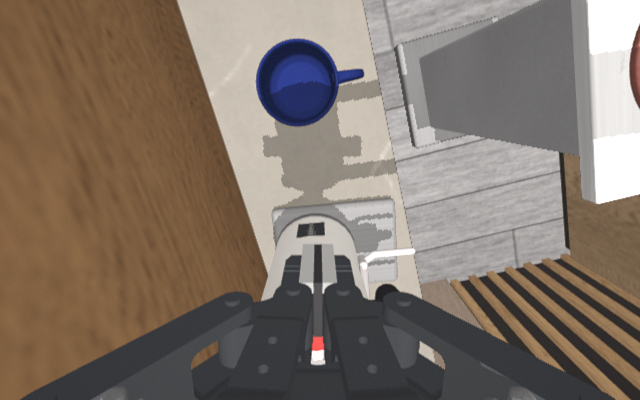

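The bolt slid about 10 mm at about 3 N and then met a hard stop, so it went fully in with no jam at half-way. I'll back off and check.

Run:
```python
from h import *
u=ut(255.5)[0];P=lambda r,z:np.r_[C+r*u,z]
ctrl.move_linear(P(.145,.295),.08);ctrl.move_linear(P(.145,.44),.15)
ctrl.move_to(fing(155,-1,.42),quat(155*D))
w=imaging.grab_frame("wrist");cv2.imwrite("pics/w5.png",w["frame"][:,:,::-1])
s=ctrl.read_state();print(s["clock"],s["force"],s["ee_pos"])
```

```text
51.4917 [0.02671935 0.0206731  0.09309923] [0.44914154 0.16941946 0.41966745]
```

View pics/w5.png

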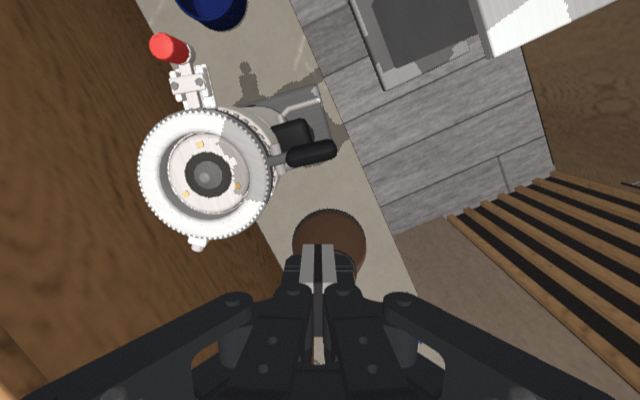

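The knob has moved in from about (157,29) to (163,46). The handle is unchanged at about (312,152), and the robot is clear of everything.

```bash
python3 -c "
from h import *
print(order.close_job())"
```

```text
the job is handed in; nothing more can be done
None
```

The collar is set five clicks coarser than the burr-touch stop, the lock bolt is fully in, and the job is handed in. The robot's clock read about 51.5 s of the 72 s allowed.

- **Finding zero:** I pushed the handle clockwise through three clicks. The push then climbed to about 16 N with no release, 10° after the last click, which is the dead stop.
- **Five clicks back:** Pushing anticlockwise gave exactly five separate bursts of about 7–8 N, 10° apart. I stopped about 3.5° short of where the sixth would have begun.
- **Handle bearing:** The camera gave about 168° after the five clicks. It started near 149°, so three clicks down and five back should put it at 169°, which agrees.
- **Lock bolt:** It slid about 9.9 mm at about 3 N and then met a hard stop, with no jam half-way. The last picture shows the knob in, the handle unmoved and the robot touching nothing.
- **Disagreement:** The camera views differed by up to about 7 mm on where the collar's centre is. I used an average and found each contact by force, so the click count and the bolt travel do not depend on it.
- **Not checked:** I could not measure the burr carrier's height directly. I also did not compare the other objects' positions before and after. The only forces felt came during the handle and knob pushes.

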